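Snug up a seized book rack

TASK

The steel knob on the hall book rack has seized: break it loose with a firm clockwise twist, then go on turning it clockwise, regripping as needed, until the moving plate pinches the two books snugly between the plates, without crushing them, and let go. Work only the knob: do not push the books or the moving plate, and leave the other things on the console where they are.

Things in the scene. Friction and masses are not known exactly. Their poses are not given: they have to be found in the camera images.
- knob_grip (a point): Grip point on the knob's upright axis, 137 mm above the console, on the rack's 75 x 56 mm block, 102 mm high. Plain steel knob: disc 48 mm across, its top 23 mm below this point, and on it an upright bar grip 44 mm long (this point's x), 14 mm thick (y), its top 7 mm above this point. z up. Books and plates nearby top out at 108 mm, below fingertips gripping here.
- knob (a joint): Knob angle in rad, 0 at start, grows clockwise seen from above, up to 5. Seized: the first 0.2 rad takes about 0.3 N m at its peak, fading (grip with 30 N or more). Then about 0.08 N m of steady friction. Drives the plate 6 mm per rad; sliding the loose books along adds under 0.03; pinching adds 0.006 N m per newton, springy, about 13 N per mm.
- rack: Wooden book rack fixed on the console: tray 130 mm (x) by 250 mm (y), 12 mm thick; origin under the tray's centre; the knob's block stands at its -y end (knob axis at y = -95 mm), at the +y end a wooden end plate, 110 mm wide, 10 mm thick, clamped in a different place each time; its inner face is 38 to 44 mm from the origin along y.
- plate: Moving wooden plate, 110 mm wide (x), 8 mm thick, top 108 mm above the console; driven by the knob towards the rack's +y. When the knob is let go its friction holds a pinch of up to about 13 N; a harder one springs back to that. At a standstill the friction can act either way, so compare twist readings taken alike. Origin on the tray, in the plane of the face that meets the thin book.
- book_thin: Hardback standing upright on the tray next to the moving plate: 100 mm (rack x) by 32 mm (y) by 96 mm high, 0.24 kg, loose. Origin under its centre.
- book_thick: Hardback standing upright between the thin book and the end plate: 100 mm by 42 mm (y) by 92 mm high, 0.24 kg, loose. Origin under its centre. At the start the gaps beside the books add up to 9 to 15 mm, so they are pinched after 1.5 to 2.7 rad of knob turn.
- bowl: Speckled stoneware bowl, 140 mm across, 55 mm high; bystander. Origin under its centre.
- key_fob: Silver car key fob 62 x 34 x 14 mm, near the rack's robot side; bystander.
- earbud_case: Earbud case 48 x 62 x 24 mm, near the rack's robot side; bystander.
- shoehorn: Steel shoehorn 260 mm long, lying flat, to the right; bystander.
- candle_jar: Lidded candle jar, 64 mm across, 80 mm high; bystander.
- bamboo_box: Bamboo box 130 x 190 x 70 mm with a half open hinged lid, at the left; fixed bystander.
Mind the look-alikes: they are no part of the job. Leave any blue or green look-alike of the book_thick alone.

How it is judged:
By the outcome, as a careful person would: the job done as asked, in the order asked, and still so for the second after the job is handed in, with the robot touching nothing.
It also fails if it takes over 72 s, if anything falls off the work surface, if the arm or the gripper's body presses on something with over 40 N, if the wrist force passes 120 N, or if a joint passes its speed limit or range.

ROBOT

A 6-joint arm with a two-finger parallel gripper is mounted at the origin on the work surface. World frame = base frame: x ahead of the robot, y to its left, z up, the work surface at z = 0. Lengths are in m, angles in rad, forces in N, time in s.
With the tool pointing down it reaches from about 0.375 to 0.75 m from the base axis. Payload 9 kg.
Tool frame: the origin (TCP) lies where the fingers leave the gripper's body, on its centre line; the fingertips stand 73 mm ahead of it and the grasp point (between the pads) lies 54 mm ahead of it; z points along the fingers, y is the line along which they close (so a half turn about z gives the same grasp; the last joint's range is limited). The gripper opens to 85 mm and grips with 20 to 120 N. Pads are 22 mm wide; open, the fingers measure 114 mm over their backs; the gripper's body (76 mm by 85 mm) begins 54 mm behind the grasp point. The pads swing forward as they close: fully open they stand 13 mm farther back than shut.
Start: joints at [-1.361, 0.104, 0.097, 1.564, 0, 1.353], TCP at [0.249, -0.546, 0.304] pointing down, gripper open.
Joint ranges: [-2.99, 2.99], [-0.84, 1.86], [-1.1, 1.16], [-1.84, 2.11], [-1.51, 1.56], [-3.14, 3.14]. Speed limits (rad/s): [2.22, 2.22, 2.57, 3.14, 3.14, 3.14].

INTERFACE

Orientations are given as a unit quaternion [w, x, y, z].
In Python, from workcell import manip gives the robot as it stands. The module is installed in compiled form; this text tells all that it offers.
- The arm moves only by the tool servo_tool, never from a script. Its argument "commands" is a list of rows, each an object of numbers: "gripper": the opening, from 0 (shut) to 1 (fully open); "dx", "dy", "dz": the shift along the tool's x, y, z in m; "yaw": the turn about the tool's z in degrees. A call has 1 to 20 rows; each row shifts and turns the commanded pose from where the row before left it, along the tool's axes as they then stand; what a row does not reach is not made up. A row lasts 1/8 s, in which the tool goes at most 62.5 mm and 10.7 degrees, less where a joint would pass 70% of its speed; a pose out of reach is approached as far as the arm can. A call is refused whole if a number of a shift passes 0.0625 or a number of a turn 10.7, either way. A call with a gripper value outside its range is refused whole. The fingers move at their own pace and stop on an object; "newtons" is the grip in N (left out, the last holds). Time passes only in rows, so rows that do not move let the fingers close. It gives the time, the measured TCP pose, the force, the opening and the grip force at its end, in the units of the state.
- manip.get_state(): the state, without advancing time (a new reading comes with each control period).
- manip.capture(name): name is "side" or "top"; returns (picture, depth): 400x640x3 uint8, blue, green, red; 400x640 float32, m along the optical axis (not along the pixel's ray), 0 where there is no reading.
- manip.camera_params(name): a dict with "vertical_fov" (degrees; the focal length in pixels is half the picture's height over the tangent of half this angle, whatever the lens; pixels are square), "cx", "cy" (the principal point, pixels), "world_to_cam" (4x4, takes a point from world to camera coordinates). Camera axes: x right, y down, z forward; pixel columns grow to the right and rows downward; lengths in m; the calibration is good to about 2 mm. A picture is of the moment at which its call begins. camera_params takes no time and is no camera call.
- manip.hand_in(): hands the job in; it is judged then, once.
The state is a dict: "time": time; "joint_pos": joint angles; "dq": joint speeds; "joint_efforts": joint torques, N m; "tcp_pos": TCP position; "tool_rot": TCP orientation; "contact_force": force on the tool from outside, world axes, zero at the start; "ft_torque": the same for the moment, N m; "gripper_width": finger opening in m; "finger_force": force on a finger pad.
Only numpy, scipy, OpenCV 4.12 (cv2) and the standard library are available. Lean on these libraries where they do the work, as an engineer would, in place of code of your own. Each camera call takes 0.05 s, during which the arm holds its last target. There are 200 camera calls.

## Working session

There is one attempt and no reset: what is moved stays moved. The work goes in short steps, Python scripts to look and compute and a tool call to move; the robot and the scene stay as the last step left them, time stands still between calls to the robot, and variables do not carry over. Pictures are saved under pics/ and viewed, at most 10 in all, crops included, and the job is handed in when it is done.

Besides the shell and the picture viewer there is one more tool, called after "Emit:" as name(argument=value, ...), one argument or row to a line, values as JSON. servo_tool: Moves the arm, as the interface text tells. Its arguments: {"type":"object","properties":{"commands":{"type":"array","items":{"type":"object","properties":{"gripper":{"type":"number"},"dx":{"type":"number"},"dy":{"type":"number"},"dz":{"type":"number"},"yaw":{"type":"number"}}}},"newtons":{"type":"number"}},"required":["commands"]}

```bash
mkdir -p pics; python3 - <<'E'
from workcell import manip
import cv2,numpy as np
for n in("top","side"):
    p,d=manip.capture(n); cv2.imwrite(f"pics/{n}0.png",p); np.save(f"{n}0.npy",d)
    c=manip.camera_params(n); print(n,c)
print(manip.get_state())
E
```

```text
top {'vertical_fov': 48.51268620117377, 'cx': 323.9708680630002, 'cy': 200.4519267567258, 'world_to_cam': array([[ 0.02216076, -0.99952657,  0.02134311,  0.00145194],
       [-0.99595943, -0.02392995, -0.08655732,  0.53925268],
       [ 0.08702708, -0.0193387 , -0.99601822,  1.26629119],
       [ 0.        ,  0.        ,  0.        ,  1.        ]])}
side {'vertical_fov': 48.156237018787245, 'cx': 322.19804871669396, 'cy': 200.2324750843184, 'world_to_cam': array([[ 0.95630894, -0.29157524,  0.02137953, -0.53166908],
       [-0.17239103, -0.62144675, -0.76425471,  0.20173326],
       [ 0.23612399,  0.72717798, -0.64456004,  1.47832566],
       [ 0.        ,  0.        ,  0.        ,  1.        ]])}
{'time': 0.1, 'joint_pos': array([-1.36070271e+00,  1.04640778e-01,  9.65365627e-02,  1.56388252e+00,
       -3.45514511e-06,  1.35311813e+00]), 'dq': array([-0.0005123 , -0.00152952,  0.00171874, -0.0004882 ,  0.00043527,
        0.00024774]), 'joint_efforts': array([ 7.40342337e-03, -5.58212185e+01,  5.04718459e+01,  1.32593815e-02,
       -8.54426844e-05, -4.42435038e-06]), 'tcp_pos': array([ 0.24888146, -0.54571522,  0.30319356]), 'tool_rot': array([-5.95209115e-04,  9.77213304e-01,  2.12258815e-01,  5.29632600e-07]), 'contact_force': array([-0.23569652,  0.87404942,  0.03432213]), 'ft_torque': array([-0.02733152,  0.0803004 , -0.0076419 ]), 'finger_force': 0.0, 'gripper_width': 0.08559321033931912}
```

View pics/top0.png

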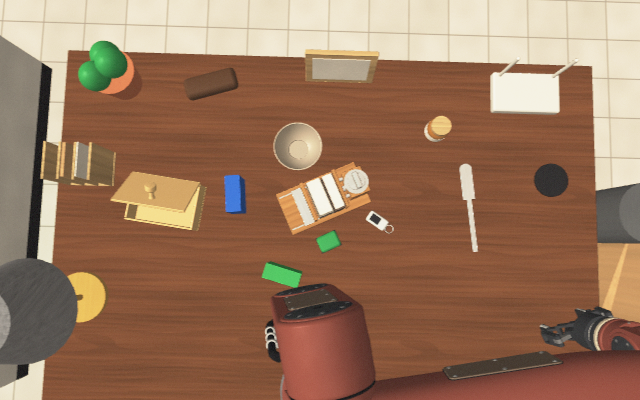

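View pics/side0.png

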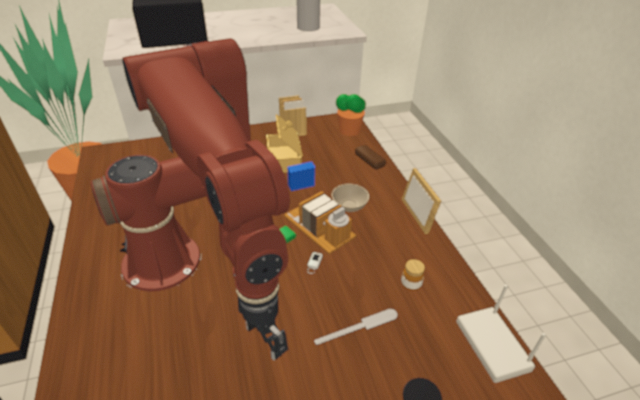

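Top view: the rack is at about (323,198) with a silver knob at (356,181). Possible mix-ups are the candle jar lid (440,126), the box lid knob (150,190), the black disc (551,180) and the second rack-like stand at (78,163), which has no knob. By the description I choose (356,181), and I'll check it in a crop.

```bash
cat > h.py <<'E'
from workcell import manip
import cv2,numpy as np
def world(n,d):
    c=manip.camera_params(n); f=200/np.tan(np.radians(c["vertical_fov"]/2))
    v,u=np.mgrid[:400,:640]
    P=np.stack([(u-c["cx"])/f*d,(v-c["cy"])/f*d,d],-1)
    T=np.linalg.inv(c["world_to_cam"]); return P@T[:3,:3].T+T[:3,3]
def proj(n,p):
    c=manip.camera_params(n); f=200/np.tan(np.radians(c["vertical_fov"]/2)); M=c["world_to_cam"]
    q=np.asarray(p)@M[:3,:3].T+M[:3,3]; return q[...,:2]/q[...,2:]*f+[c["cx"],c["cy"]]
E
python3 - <<'E'
from h import *
p=cv2.imread("pics/top0.png"); d=np.load("top0.npy"); W=world("top",d)
s=cv2.resize(p[150:245,265:405],None,fx=5,fy=5,interpolation=cv2.INTER_CUBIC); cv2.imwrite("pics/crop.png",s)
R=np.zeros((400,640),bool); R[155:240,270:380]=1
z=W[...,2]
for a,b in((.13,.16),(.108,.125),(.098,.108),(.085,.0975),(.009,.016)):
    m=R&(z>a)&(z<b)&(d>0); q=W[m]
    if len(q)<3: print(a,b,len(q));continue
    r=cv2.minAreaRect((q[:,:2]*1000).astype(np.float32)); print(a,b,len(q),q.mean(0).round(4),r)
m=R[:]&(z>.127)&(d>0); 
for v,u in np.argwhere(m): print(u,v,W[v,u].round(3),end=';')
E
```

```text
0.13 0.16 94 [ 0.5866 -0.0684  0.143 ] ((587.1434936523438, -69.02373504638672), (42.86241912841797, 14.60604476928711), 24.020151138305664)
0.108 0.125 637 [ 0.5631 -0.0173  0.1109] ((562.6851196289062, -17.303436279296875), (105.53105926513672, 179.47576904296875), 22.484399795532227)
0.098 0.108 1134 [ 0.5549 -0.0027  0.1048] ((563.7989501953125, -18.034683227539062), (109.09754943847656, 179.11605834960938), 24.26423454284668)
0.085 0.0975 56 [ 0.552  -0.0122  0.0918] ((562.1259155273438, -14.669486999511719), (105.55474853515625, 171.92901611328125), 24.55714225769043)
0.009 0.016 1439 [0.5335 0.0355 0.0127] ((552.9444580078125, 3.795989990234375), (244.66796875, 301.6695251464844), 1.27351713180542)
353 172 [ 0.606 -0.059  0.143];354 172 [ 0.606 -0.062  0.143];355 172 [ 0.606 -0.064  0.145];356 172 [ 0.607 -0.067  0.141];352 173 [ 0.603 -0.056  0.145];353 173 [ 0.603 -0.059  0.147];354 173 [ 0.603 -0.062  0.146];355 173 [ 0.603 -0.064  0.148];356 173 [ 0.604 -0.067  0.141];351 174 [ 0.602 -0.055  0.131];352 174 [ 0.601 -0.057  0.14 ];353 174 [ 0.601 -0.059  0.145];354 174 [ 0.6
[... 1953 characters left out ...]
78 -0.081  0.14 ];355 184 [ 0.576 -0.066  0.131];356 184 [ 0.574 -0.067  0.144];357 184 [ 0.574 -0.07   0.144];358 184 [ 0.574 -0.073  0.146];359 184 [ 0.574 -0.075  0.147];360 184 [ 0.575 -0.078  0.143];361 184 [ 0.574 -0.081  0.146];356 185 [ 0.572 -0.068  0.138];357 185 [ 0.571 -0.07   0.146];358 185 [ 0.572 -0.073  0.142];359 185 [ 0.572 -0.076  0.144];360 185 [ 0.571 -0.078  0.147];361 185 [ 0.572 -0.081  0.142];357 186 [ 0.569 -0.07   0.144];358 186 [ 0.569 -0.073  0.146];359 186 [ 0.569 -0.076  0.143];360 186 [ 0.569 -0.078  0.144];361 186 [ 0.569 -0.081  0.143];357 187 [ 0.567 -0.071  0.135];358 187 [ 0.567 -0.073  0.141];359 187 [ 0.567 -0.076  0.142];360 187 [ 0.569 -0.08   0.127];
```

View pics/crop.png

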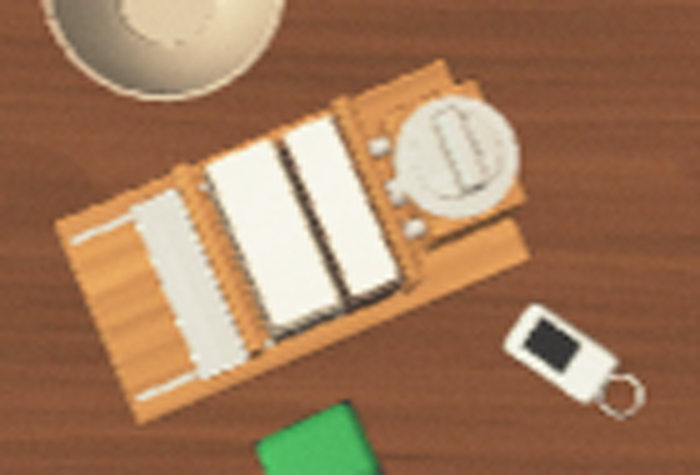

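The crop confirms it: the knob is the disc with the bar at crop (460,150). Its centre is near (0.587,-0.069) and the bar lies at about 24°. I'll turn the tool half a turn first so that joint 6 (-0.54) has about 3.6 rad of clockwise travel.

Emit:
servo_tool(
  commands=[
    {"yaw": -10,"gripper": 1},
    {"yaw": -10},
    {"yaw": -10},
    {"yaw": -10},
    {"yaw": -10},
    {"yaw": -10},
    {"yaw": -10},
    {"yaw": -10},
    {"yaw": -10},
    {"yaw": -10},
    {"yaw": -10},
    {"yaw": -10},
    {"yaw": -10},
    {"yaw": -10},
    {"yaw": -10},
    {"yaw": -10},
    {"yaw": -10},
    {"yaw": -10},
    {},
    {},
  ],
)

```text
invalid input
```

```bash
python3 - <<'E'
from h import *
d=np.load("top0.npy"); W=world("top",d); z=W[...,2]
m=(z>.109)&(z<.155)&(np.hypot(W[...,0]-.587,W[...,1]+.069)<.032)&(d>0)
q=W[m]; (c,r)=cv2.minEnclosingCircle((q[:,:2]*1000).astype(np.float32)); print(len(q),c,r)
# bar: project known model for candidate centres, compare by box fit
m=(z>.137)&(np.hypot(W[...,0]-.587,W[...,1]+.069)<.032)&(d>0); q=W[m]
print(q.mean(0),np.degrees(cv2.PCACompute(q[:,:2].astype(np.float32),None)[1]), )
g=proj("top",[.587,-.069,.114]);print(g)
s=manip.get_state();print(s["time"],s["tcp_pos"],s["tool_rot"],s["joint_pos"])
# rack plane edges via side-plates rect (yaw)
m=(z>.098)&(z<.12)&(np.hypot(W[...,0]-.55,W[...,1]-.0)<.09)&(d>0)
E
```

```text
264 (586.3163452148438, -69.02384185791016) 31.63311767578125
[ 0.58678016 -0.068722    0.14369597] [[ 52.25272  23.50445]
 [-23.50445  52.25272]]
[355.59269038 180.71447416]
0.1 [ 0.24888146 -0.54571522  0.30319356] [-5.95209115e-04  9.77213304e-01  2.12258815e-01  5.29632600e-07] [-1.36070271e+00  1.04640778e-01  9.65365627e-02  1.56388252e+00
 -3.45514511e-06  1.35311813e+00]
```

Emit:
servo_tool(
  commands=[
    {"yaw": -10,"gripper": 1},
    {"yaw": -10},
    {"yaw": -10},
    {"yaw": -10},
    {"yaw": -10},
    {"yaw": -10},
    {"yaw": -10},
    {"yaw": -10},
    {"yaw": -10},
    {"yaw": -10},
    {"yaw": -10},
    {"yaw": -10},
    {"yaw": -10},
    {"yaw": -10},
    {"yaw": -10},
    {"yaw": -10},
    {"yaw": -10},
    {"yaw": -10},
    {"yaw": 0},
  ],
)

```text
invalid input
```

Emit:
servo_tool(
  commands=[
    {"dx": 0,"dy": 0,"dz": 0,"yaw": -10,"gripper": 1},
    {"dx": 0,"dy": 0,"dz": 0,"yaw": -10,"gripper": 1},
  ],
  newtons=60,
)

```text
time: 0.35
tcp_pos: [0.2489, -0.5458, 0.3034]
tool_rot: [-0.0, 0.924, 0.381, 0.0]
contact_force: [0.5, 0.8, -0.9]
gripper_width: 0.0858
finger_force: 0.0
```

Emit:
servo_tool(
  commands=[
    {"yaw": -10},
    {"yaw": -10},
    {"yaw": -10},
    {"yaw": -10},
    {"yaw": -10},
    {"yaw": -10},
    {"yaw": -10},
    {"yaw": -10},
    {"yaw": -10},
    {"yaw": -10},
    {"yaw": -10},
    {"yaw": -10},
    {"yaw": -10},
    {"yaw": -10},
    {"yaw": -10},
    {"yaw": -10},
  ],
  newtons=60,
)

```text
invalid input
```

Emit:
servo_tool(
  commands=[
    {"dx": 0,"dy": 0,"dz": 0,"yaw": -10,"gripper": 1},
    {"dx": 0,"dy": 0,"dz": 0,"yaw": -10,"gripper": 1},
    {"dx": 0,"dy": 0,"dz": 0,"yaw": -10,"gripper": 1},
    {"dx": 0,"dy": 0,"dz": 0,"yaw": -10,"gripper": 1},
    {"dx": 0,"dy": 0,"dz": 0,"yaw": -10,"gripper": 1},
    {"dx": 0,"dy": 0,"dz": 0,"yaw": -10,"gripper": 1},
    {"dx": 0,"dy": 0,"dz": 0,"yaw": -10,"gripper": 1},
    {"dx": 0,"dy": 0,"dz": 0,"yaw": -10,"gripper": 1},
    {"dx": 0,"dy": 0,"dz": 0,"yaw": -10,"gripper": 1},
    {"dx": 0,"dy": 0,"dz": 0,"yaw": -10,"gripper": 1},
    {"dx": 0,"dy": 0,"dz": 0,"yaw": -10,"gripper": 1},
    {"dx": 0,"dy": 0,"dz": 0,"yaw": -10,"gripper": 1},
    {"dx": 0,"dy": 0,"dz": 0,"yaw": -10,"gripper": 1},
    {"dx": 0,"dy": 0,"dz": 0,"yaw": -10,"gripper": 1},
    {"dx": 0,"dy": 0,"dz": 0,"yaw": -10,"gripper": 1},
    {"dx": 0,"dy": 0,"dz": 0,"yaw": -10,"gripper": 1},
  ],
  newtons=60,
)

```text
time: 2.35
tcp_pos: [0.2489, -0.5458, 0.3034]
tool_rot: [-0.0, -0.215, 0.977, 0.0]
contact_force: [-0.6, 0.1, 0.1]
gripper_width: 0.0856
finger_force: 0.0
```

Emit:
servo_tool(
  commands=[
    {"dx": -0.039,"dy": 0.0224,"dz": 0,"yaw": 0,"gripper": 1},
    {"dx": -0.039,"dy": 0.0224,"dz": 0,"yaw": 0,"gripper": 1},
    {"dx": -0.039,"dy": 0.0224,"dz": 0,"yaw": 0,"gripper": 1},
    {"dx": -0.039,"dy": 0.0224,"dz": 0,"yaw": 0,"gripper": 1},
    {"dx": -0.039,"dy": 0.0224,"dz": 0,"yaw": 0,"gripper": 1},
    {"dx": -0.039,"dy": 0.0224,"dz": 0,"yaw": 0,"gripper": 1},
    {"dx": -0.039,"dy": 0.0224,"dz": 0,"yaw": 0,"gripper": 1},
    {"dx": -0.039,"dy": 0.0224,"dz": 0,"yaw": 0,"gripper": 1},
    {"dx": -0.039,"dy": 0.0224,"dz": 0,"yaw": 0,"gripper": 1},
    {"dx": -0.039,"dy": 0.0224,"dz": 0,"yaw": 0,"gripper": 1},
    {"dx": -0.039,"dy": 0.0224,"dz": 0,"yaw": 0,"gripper": 1},
    {"dx": -0.039,"dy": 0.0224,"dz": 0,"yaw": 0,"gripper": 1},
    {"dx": -0.039,"dy": 0.0224,"dz": 0,"yaw": 0,"gripper": 1},
    {"dx": 0,"dy": 0,"dz": 0,"yaw": 0,"gripper": 1},
    {"dx": 0,"dy": 0,"dz": 0,"yaw": 0,"gripper": 1},
  ],
  newtons=60,
)

```text
time: 4.22
tcp_pos: [0.5892, -0.0708, 0.3035]
tool_rot: [-0.0, -0.212, 0.977, 0.0]
contact_force: [0.4, -1.1, -1.0]
gripper_width: 0.0851
finger_force: 0.0
```

```bash
python3 - <<'E'
from h import *
s=manip.get_state();print(s)
x=s["tool_rot"];h=2*np.arctan2(x[2],x[1]);print(np.degrees(h)%360)
e=np.array([.5868,-.0688])-s["tcp_pos"][:2]; print("dx",e@[np.cos(h),np.sin(h)],"dy",e@[np.sin(h),-np.cos(h)])
p,d=manip.capture("side");np.save("side1.npy",d);cv2.imwrite("pics/s1.png",cv2.resize(p[140:300,230:430],None,fx=4,fy=4)[:600]); W=world("side",d)
m=(abs(W[...,2]-.144)<.01)&(np.hypot(W[...,0]-.587,W[...,1]+.069)<.035);q=W[m];print(len(q),q.mean(0),cv2.minAreaRect((q[:,:2]*1000).astype(np.float32)))
E
```

```text
{'time': 4.225, 'joint_pos': array([-3.39625052e-01,  8.47249112e-02,  7.59708330e-02,  1.56285267e+00,
       -3.84127287e-04, -7.67760220e-01]), 'dq': array([-0.02134231, -0.01061767, -0.00738268,  0.00127985,  0.00170627,
        0.00052793]), 'joint_efforts': array([ 1.43126328e+00, -5.42239702e+01,  5.06028914e+01, -1.58977759e-02,
        6.62397151e-02,  3.49052658e-02]), 'tcp_pos': array([ 0.58916964, -0.07080523,  0.30347016]), 'tool_rot': array([-4.45662585e-04, -2.12436442e-01,  9.77174783e-01,  4.97066341e-05]), 'contact_force': array([ 0.43590023, -1.08332958, -0.97326494]), 'ft_torque': array([-0.000111  ,  0.02262796, -0.02329691]), 'finger_force': 0.0, 'gripper_width': 0.08511642290016537}
204.53034714155177
dx 0.0013232355905877183 dy 0.002808057527144413
57 [ 0.5872516  -0.07330798  0.14168883] ((587.4017944335938, -69.99713134765625), (40.827293395996094, 17.703372955322266), 25.369770050048828)
```

The side view depth agrees: bar centre about (0.587,-0.070). Centring and descending.

Emit:
servo_tool(
  commands=[
    {"dx": 0.0013,"dy": 0.0025,"dz": 0,"yaw": 0,"gripper": 1},
    {"dx": 0,"dy": 0,"dz": 0.022,"yaw": 0,"gripper": 1},
    {"dx": 0,"dy": 0,"dz": 0.022,"yaw": 0,"gripper": 1},
    {"dx": 0,"dy": 0,"dz": 0.022,"yaw": 0,"gripper": 1},
    {"dx": 0,"dy": 0,"dz": 0.022,"yaw": 0,"gripper": 1},
    {"dx": 0,"dy": 0,"dz": 0.0115,"yaw": 0,"gripper": 1},
    {"dx": 0,"dy": 0,"dz": 0.01,"yaw": 0,"gripper": 0.5},
    {"dx": 0,"dy": 0,"dz": 0,"yaw": 0,"gripper": 0.3},
    {"dx": 0,"dy": 0,"dz": 0,"yaw": 0,"gripper": 0.3},
    {"dx": 0,"dy": 0,"dz": 0,"yaw": 0,"gripper": 0.3},
  ],
  newtons=20,
)

```text
time: 5.52
tcp_pos: [0.5876, -0.069, 0.1951]
tool_rot: [0.0, -0.212, 0.977, -0.0]
contact_force: [0.0, -0.4, 0.1]
gripper_width: 0.0259
finger_force: 0.0
```

```bash
python3 - <<'E'
from h import *
p,d=manip.capture("side");p2,_=manip.capture("top")
a=cv2.resize(p[170:270,280:400],(480,400),interpolation=2);b=cv2.resize(p2[150:250,300:380],(320,400),interpolation=2)
cv2.imwrite("pics/g1.png",np.hstack([a,b]))
s=manip.get_state();print(s["tcp_pos"],s["contact_force"],s["ft_torque"],s["gripper_width"],s["joint_pos"])
E
```

```text
[ 0.58744925 -0.06895905  0.1948824 ] [ 0.42938109  0.38545612 -0.25141189] [ 0.01862203  0.01711052 -0.03174728] 0.025630814262156614 [-3.37746425e-01  8.51241808e-02 -1.20574038e-01  1.36433288e+00
 -2.15003730e-05 -7.65602526e-01]
```

View pics/g1.png

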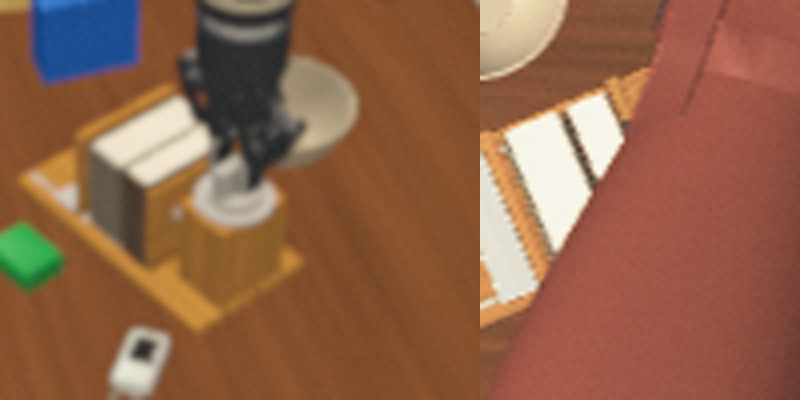

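The side crop shows the fingers astride the bar (crop 235,165) with the books and plate clear. Closing gently to check centring.

Emit:
servo_tool(
  commands=[
    {"dx": 0,"dy": 0,"dz": 0.002,"yaw": 0,"gripper": 0.2},
    {"dx": 0,"dy": 0,"dz": 0,"yaw": 0,"gripper": 0.1},
    {"dx": 0,"dy": 0,"dz": 0,"yaw": 0,"gripper": 0},
    {"dx": 0,"dy": 0,"dz": 0,"yaw": 0,"gripper": 0},
  ],
  newtons=20,
)

```text
time: 6.12
tcp_pos: [0.5872, -0.0688, 0.1923]
tool_rot: [0.0, -0.212, 0.977, 0.0]
contact_force: [0.8, 1.1, 0.8]
gripper_width: 0.0134
finger_force: 21.3
```

```bash
cat > st.py <<'E'
from h import *
s=manip.get_state();h=2*np.arctan2(s["tool_rot"][2],s["tool_rot"][1]);F=s["contact_force"]
print(s["time"],s["tcp_pos"].round(4),"head",round(np.degrees(h)%360,2),"Ftool",round(F[:2]@[np.cos(h),np.sin(h)],2),round(F[:2]@[np.sin(h),-np.cos(h)],2),F.round(1),"T",s["ft_torque"].round(3),"w",s["gripper_width"].round(4),s["finger_force"],"j6",s["joint_pos"][5].round(3),"tau6",s["joint_efforts"][5].round(3))
E
python3 st.py
```

```text
Traceback (most recent call last):
  File "st.py", line 3, in <module>
    print(s["time"],s["tcp_pos"].round(4),"head",round(np.degrees(h)%360,2),"Ftool",round(F[:2]@[np.cos(h),np.sin(h)],2),round(F[:2]@[np.sin(h),-np.cos(h)],2),F.round(1),"T",s["ft_torque"].round(3),"w",s["gripper_width"].round(4),s["finger_force"],"j6",s["joint_pos"][5].round(3),"tau6",s["joint_efforts"][5].round(3))
                                                                                                                                                                                                          ^^^^^^^^^^^^^^^^^^^^^^^^
AttributeError: 'float' object has no attribute 'round'
```

Emit:
servo_tool(
  commands=[
    {"dx": 0,"dy": 0,"dz": 0,"yaw": 0,"gripper": 0},
    {"dx": 0,"dy": 0,"dz": 0,"yaw": 0,"gripper": 0},
    {"dx": 0,"dy": 0,"dz": 0,"yaw": 4,"gripper": 0},
    {"dx": 0,"dy": 0,"dz": 0,"yaw": 4,"gripper": 0},
    {"dx": 0,"dy": 0,"dz": 0,"yaw": 4,"gripper": 0},
    {"dx": 0,"dy": 0,"dz": 0,"yaw": 4,"gripper": 0},
    {"dx": 0,"dy": 0,"dz": 0,"yaw": 4,"gripper": 0},
  ],
  newtons=80,
)

```text
time: 7.0
tcp_pos: [0.5871, -0.0684, 0.1925]
tool_rot: [-0.0, -0.039, 0.999, 0.0]
contact_force: [-0.9, 5.2, 2.8]
gripper_width: 0.0122
finger_force: 79.4
```

```bash
sed -i 's/s\["gripper_width"\].round(4)/round(s["gripper_width"],4)/' st.py; python3 st.py
```

```text
7.0 [ 0.5871 -0.0684  0.1925] head 184.41 Ftool 0.52 5.28 [-0.9  5.2  2.8] T [1.022 0.242 0.055] w 0.0122 79.39662337303162 j6 -0.414 tau6 -0.822
```

Emit:
servo_tool(
  commands=[
    {"dx": 0,"dy": 0,"dz": 0,"yaw": 5,"gripper": 0},
    {"dx": 0,"dy": 0,"dz": 0,"yaw": 5,"gripper": 0},
    {"dx": 0,"dy": 0,"dz": 0,"yaw": 5,"gripper": 0},
    {"dx": 0,"dy": 0,"dz": 0,"yaw": 5,"gripper": 0},
  ],
  newtons=80,
)

```text
time: 7.5
tcp_pos: [0.5871, -0.0681, 0.1925]
tool_rot: [-0.0, 0.136, 0.991, 0.001]
contact_force: [-1.0, 6.9, 3.0]
gripper_width: 0.0123
finger_force: 79.4
```

```bash
python3 st.py; python3 - <<'E'
from h import *
p,d=manip.capture("side");cv2.imwrite("pics/g2.png",cv2.resize(p[170:270,280:400],(720,600),interpolation=2))
E
```

```text
7.5 [ 0.5871 -0.0681  0.1925] head 164.4 Ftool 2.79 6.41 [-1.   6.9  3. ] T [1.373 0.196 0.085] w 0.0123 79.4263243675232 j6 -0.065 tau6 -1.042
```

View pics/g2.png

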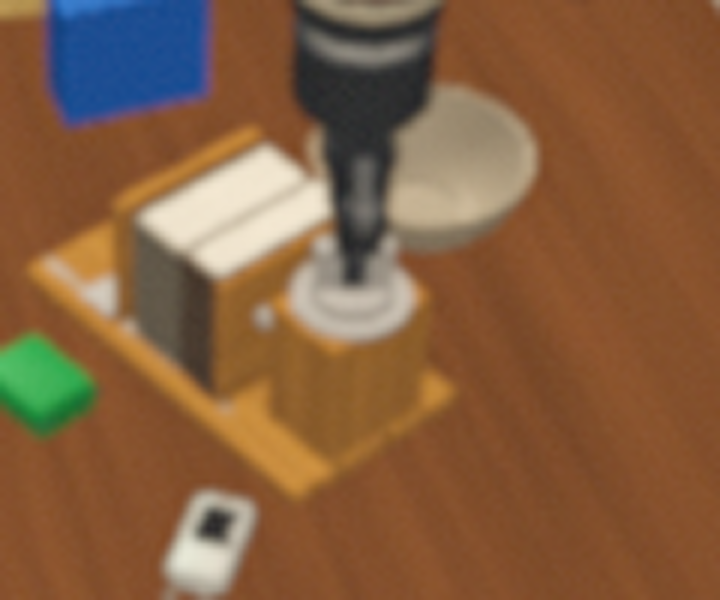

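The crop shows the bar turned with the fingers (355,265), the thin book up against the plate, and the gaps closing. Continuing with a slight recentring.

Emit:
servo_tool(
  commands=[
    {"dx": 0,"dy": 0.0006,"dz": 0,"yaw": 5,"gripper": 0},
    {"dx": 0,"dy": 0,"dz": 0,"yaw": 5,"gripper": 0},
    {"dx": 0,"dy": 0,"dz": 0,"yaw": 5,"gripper": 0},
    {"dx": 0,"dy": 0,"dz": 0,"yaw": 5,"gripper": 0},
  ],
  newtons=80,
)

```text
time: 8.05
tcp_pos: [0.5873, -0.0676, 0.1925]
tool_rot: [-0.0, 0.306, 0.952, 0.001]
contact_force: [-0.6, 5.6, 3.4]
gripper_width: 0.0128
finger_force: 79.4
```

```bash
python3 st.py
```

```text
8.05 [ 0.5873 -0.0676  0.1925] head 144.4 Ftool 3.74 4.15 [-0.6  5.6  3.4] T [1.341 0.177 0.105] w 0.0128 79.39261436462402 j6 0.285 tau6 -1.043
```

Emit:
servo_tool(
  commands=[
    {"dx": 0,"dy": 0,"dz": 0,"yaw": 5,"gripper": 0},
    {"dx": 0,"dy": 0,"dz": 0,"yaw": 5,"gripper": 0},
    {"dx": 0,"dy": 0,"dz": 0,"yaw": 5,"gripper": 0},
  ],
  newtons=80,
)

```text
time: 8.43
tcp_pos: [0.5875, -0.0674, 0.1925]
tool_rot: [-0.0, 0.427, 0.904, 0.001]
contact_force: [1.2, 7.4, 2.6]
gripper_width: 0.0126
finger_force: 79.3
```

```bash
python3 st.py
```

```text
8.425 [ 0.5875 -0.0674  0.1925] head 129.41 Ftool 4.99 5.61 [1.2 7.4 2.6] T [ 1.549 -0.146  0.124] w 0.0126 79.30825710296631 j6 0.547 tau6 -1.037
```

Emit:
servo_tool(
  commands=[
    {"dx": 0,"dy": 0,"dz": 0,"yaw": 2,"gripper": 0},
    {"dx": 0,"dy": 0,"dz": 0,"yaw": 2,"gripper": 0},
    {"dx": 0,"dy": 0,"dz": 0,"yaw": 2,"gripper": 0},
  ],
  newtons=80,
)

```text
time: 8.8
tcp_pos: [0.5876, -0.0673, 0.1925]
tool_rot: [-0.0, 0.473, 0.881, 0.001]
contact_force: [1.5, 8.1, 1.8]
gripper_width: 0.0124
finger_force: 79.3
```

```bash
python3 st.py
```

```text
8.8 [ 0.5876 -0.0673  0.1925] head 123.51 Ftool 5.87 5.75 [1.5 8.1 1.8] T [ 1.556 -0.156  0.118] w 0.0124 79.27289485931396 j6 0.65 tau6 -0.352
```

Emit:
servo_tool(
  commands=[
    {"dx": 0.0007,"dy": 0.0005,"dz": 0,"yaw": 2,"gripper": 0},
    {"dx": 0,"dy": 0,"dz": 0,"yaw": 2,"gripper": 0},
    {"dx": 0,"dy": 0,"dz": 0,"yaw": 2,"gripper": 0},
  ],
  newtons=80,
)

```text
time: 9.18
tcp_pos: [0.5877, -0.0671, 0.1925]
tool_rot: [0.0, 0.519, 0.855, 0.001]
contact_force: [2.6, 5.8, 1.6]
gripper_width: 0.0126
finger_force: 79.2
```

```bash
python3 st.py
```

```text
9.175 [ 0.5877 -0.0671  0.1925] head 117.44 Ftool 3.99 4.96 [2.6 5.8 1.6] T [ 1.134 -0.428  0.118] w 0.0126 79.18031215667725 j6 0.757 tau6 -0.355
```

Emit:
servo_tool(
  commands=[
    {"dx": 0,"dy": 0,"dz": 0,"yaw": 2,"gripper": 0},
    {"dx": 0,"dy": 0,"dz": 0,"yaw": 2,"gripper": 0},
    {"dx": 0,"dy": 0,"dz": 0,"yaw": 2,"gripper": 0},
  ],
  newtons=80,
)

```text
time: 9.55
tcp_pos: [0.5878, -0.0671, 0.1925]
tool_rot: [0.0, 0.563, 0.826, 0.001]
contact_force: [3.6, 6.7, 1.4]
gripper_width: 0.0126
finger_force: 79.1
```

```bash
python3 st.py
```

```text
9.55 [ 0.5878 -0.0671  0.1925] head 111.44 Ftool 4.88 5.78 [3.6 6.7 1.4] T [ 1.288 -0.571  0.128] w 0.0126 79.12855982780457 j6 0.862 tau6 -0.353
```

Emit:
servo_tool(
  commands=[
    {"dx": 0,"dy": 0,"dz": 0,"yaw": 2,"gripper": 0},
    {"dx": 0,"dy": 0,"dz": 0,"yaw": 2,"gripper": 0},
    {"dx": 0,"dy": 0,"dz": 0,"yaw": 2,"gripper": 0},
  ],
  newtons=80,
)

```text
time: 9.93
tcp_pos: [0.5879, -0.067, 0.1925]
tool_rot: [0.0, 0.606, 0.796, 0.001]
contact_force: [3.4, 7.0, 0.6]
gripper_width: 0.0127
finger_force: 79.1
```

```bash
python3 st.py
```

```text
9.925 [ 0.5879 -0.067   0.1925] head 105.44 Ftool 5.85 5.14 [3.4 7.  0.6] T [ 1.25  -0.754  0.062] w 0.0127 79.07187223434448 j6 0.966 tau6 -0.352
```

Emit:
servo_tool(
  commands=[
    {"dx": 0,"dy": 0,"dz": 0,"yaw": 2,"gripper": 0},
    {"dx": 0,"dy": 0,"dz": 0,"yaw": 2,"gripper": 0},
  ],
  newtons=80,
)

```text
time: 10.18
tcp_pos: [0.588, -0.067, 0.1925]
tool_rot: [0.0, 0.633, 0.774, 0.001]
contact_force: [4.2, 6.9, 0.5]
gripper_width: 0.0124
finger_force: 79.0
```

```bash
cat >> st.py <<'E'
T=[s["ft_torque"][2]]
for i in range(5): p,d=manip.capture("side");T.append(manip.get_state()["ft_torque"][2])
print("Tz",np.round(T,3),np.mean(T).round(3))
cv2.imwrite("pics/last.png",cv2.resize(p[170:270,280:400],(720,600),interpolation=2))
E
python3 st.py
```

```text
10.175 [ 0.588  -0.067   0.1925] head 101.44 Ftool 5.89 5.44 [4.2 6.9 0.5] T [ 1.208 -0.838  0.105] w 0.0124 79.03201818466187 j6 1.036 tau6 -0.352
Tz [ 0.105 -0.006 -0.062 -0.045 -0.039 -0.088] -0.023
```

View pics/last.png

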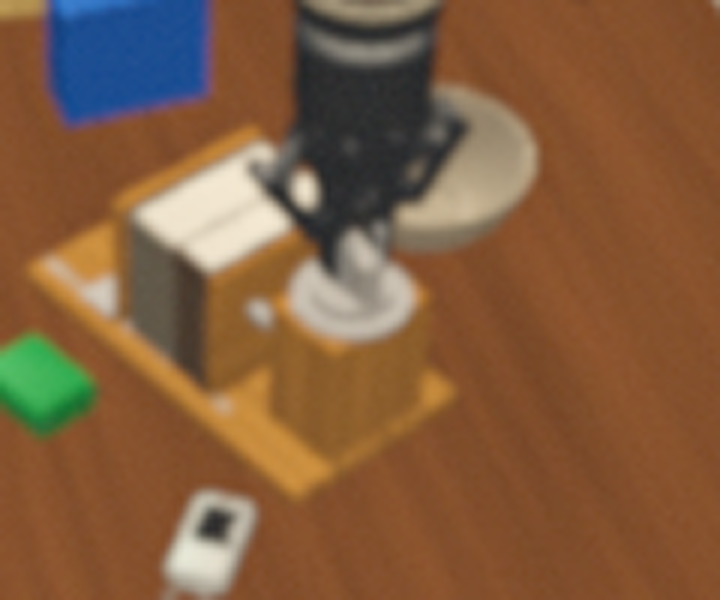

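The crop shows the bar turned further and the plate tight on the thin book. The torque is only meaningful in motion, so I'll read it after each moving row.

```bash
sed -i '/^T=\[/,$d' st.py
```

Emit:
servo_tool(
  commands=[
    {"dx": 0,"dy": 0,"dz": 0,"yaw": 2,"gripper": 0},
    {"dx": 0,"dy": 0,"dz": 0,"yaw": 2,"gripper": 0},
  ],
  newtons=80,
)

```text
time: 10.68
tcp_pos: [0.588, -0.067, 0.1926]
tool_rot: [0.0, 0.66, 0.752, 0.001]
contact_force: [4.3, 6.5, 0.4]
gripper_width: 0.0123
finger_force: 79.0
```

```bash
python3 st.py
```

```text
10.675 [ 0.588  -0.067   0.1926] head 97.45 Ftool 5.88 5.11 [4.3 6.5 0.4] T [ 1.276 -0.938  0.12 ] w 0.0123 78.9924144744873 j6 1.106 tau6 -0.36
```

Emit:
servo_tool(
  commands=[
    {"dx": 0,"dy": 0,"dz": 0,"yaw": 2,"gripper": 0},
  ],
  newtons=80,
)

```text
time: 10.8
tcp_pos: [0.5881, -0.067, 0.1925]
tool_rot: [0.0, 0.673, 0.74, 0.001]
contact_force: [5.4, 5.7, 1.1]
gripper_width: 0.0123
finger_force: 79.0
```

```bash
python3 st.py
```

```text
10.8 [ 0.5881 -0.067   0.1925] head 95.45 Ftool 5.17 5.89 [5.4 5.7 1.1] T [ 1.303 -0.94   0.123] w 0.0123 78.97043824195862 j6 1.141 tau6 -0.352
```

Emit:
servo_tool(
  commands=[
    {"dx": 0,"dy": 0,"dz": 0,"yaw": 2,"gripper": 0},
  ],
  newtons=80,
)

```text
time: 10.92
tcp_pos: [0.5881, -0.067, 0.1925]
tool_rot: [0.0, 0.686, 0.728, 0.001]
contact_force: [5.3, 6.5, 0.6]
gripper_width: 0.0124
finger_force: 78.9
```

```bash
python3 st.py
```

```text
10.925 [ 0.5881 -0.067   0.1925] head 93.45 Ftool 6.17 5.64 [5.3 6.5 0.6] T [ 1.351 -1.08   0.114] w 0.0124 78.94848346710205 j6 1.176 tau6 -0.352
```

Emit:
servo_tool(
  commands=[
    {"dx": 0,"dy": 0,"dz": 0,"yaw": 2,"gripper": 0},
  ],
  newtons=80,
)

```text
time: 11.05
tcp_pos: [0.5881, -0.067, 0.1925]
tool_rot: [0.0, 0.698, 0.716, 0.001]
contact_force: [5.5, 5.4, 0.1]
gripper_width: 0.0128
finger_force: 78.9
```

```bash
python3 st.py
```

```text
11.05 [ 0.5881 -0.067   0.1925] head 91.45 Ftool 5.27 5.61 [5.5 5.4 0.1] T [ 1.359 -1.062  0.128] w 0.0128 78.92638921737671 j6 1.211 tau6 -0.352
```

Emit:
servo_tool(
  commands=[
    {"dx": 0,"dy": 0,"dz": 0,"yaw": 2,"gripper": 0},
  ],
  newtons=80,
)

```text
time: 11.18
tcp_pos: [0.5882, -0.067, 0.1925]
tool_rot: [0.0, 0.711, 0.704, 0.001]
contact_force: [5.2, 6.3, -1.1]
gripper_width: 0.0127
finger_force: 78.9
```

```bash
python3 st.py
```

```text
11.175 [ 0.5882 -0.067   0.1925] head 89.45 Ftool 6.31 5.1 [ 5.2  6.3 -1.1] T [ 1.36  -1.139  0.165] w 0.0127 78.90413403511047 j6 1.246 tau6 -0.352
```

Emit:
servo_tool(
  commands=[
    {"dx": 0,"dy": 0,"dz": 0,"yaw": 2,"gripper": 0},
  ],
  newtons=80,
)

```text
time: 11.3
tcp_pos: [0.5882, -0.067, 0.1926]
tool_rot: [0.0, 0.723, 0.691, 0.001]
contact_force: [5.6, 6.3, -0.1]
gripper_width: 0.0124
finger_force: 78.9
```

```bash
python3 st.py
```

```text
11.3 [ 0.5882 -0.067   0.1926] head 87.45 Ftool 6.56 5.36 [ 5.6  6.3 -0.1] T [ 1.353 -1.215  0.092] w 0.0124 78.8860809803009 j6 1.281 tau6 -0.336
```

Emit:
servo_tool(
  commands=[
    {"dx": 0,"dy": 0,"dz": 0,"yaw": 2,"gripper": 0},
  ],
  newtons=80,
)

```text
time: 11.42
tcp_pos: [0.5882, -0.067, 0.1925]
tool_rot: [0.0, 0.735, 0.678, 0.001]
contact_force: [6.0, 7.1, 0.3]
gripper_width: 0.0126
finger_force: 78.9
```

```bash
python3 st.py
```

```text
11.425 [ 0.5882 -0.067   0.1925] head 85.45 Ftool 7.51 5.37 [6.  7.1 0.3] T [ 1.31  -1.272  0.145] w 0.0126 78.86667966842651 j6 1.315 tau6 -0.319
```

Emit:
servo_tool(
  commands=[
    {"dx": 0,"dy": 0,"dz": 0,"yaw": 2,"gripper": 0},
  ],
  newtons=80,
)

```text
time: 11.55
tcp_pos: [0.5883, -0.067, 0.1925]
tool_rot: [0.0, 0.746, 0.666, 0.001]
contact_force: [5.8, 6.7, -0.0]
gripper_width: 0.0124
finger_force: 78.8
```

```bash
python3 st.py
```

```text
11.55 [ 0.5883 -0.067   0.1925] head 83.45 Ftool 7.34 5.01 [ 5.8  6.7 -0. ] T [ 1.304 -1.274  0.133] w 0.0124 78.84736776351929 j6 1.35 tau6 -0.302
```

Emit:
servo_tool(
  commands=[
    {"dx": 0,"dy": 0,"dz": 0,"yaw": 2,"gripper": 0},
  ],
  newtons=80,
)

```text
time: 11.68
tcp_pos: [0.5883, -0.067, 0.1925]
tool_rot: [0.0, 0.758, 0.652, 0.001]
contact_force: [5.9, 6.6, -1.9]
gripper_width: 0.0126
finger_force: 78.8
```

```bash
python3 st.py
```

```text
11.675 [ 0.5883 -0.067   0.1925] head 81.45 Ftool 7.41 4.88 [ 5.9  6.6 -1.9] T [ 1.34  -1.325  0.138] w 0.0126 78.82792353630066 j6 1.385 tau6 -0.285
```

Joint 6 effort was constant at -0.352, then rose 0.017 per 2° from heading 89°. That is the predicted pinch slope (0.47 N m/rad), so the pinch is about 11 N now. A small slow move will confirm it.

Emit:
servo_tool(
  commands=[
    {"dx": 0,"dy": 0,"dz": 0,"yaw": 0.3,"gripper": 0},
  ],
  newtons=80,
)

```text
time: 11.8
tcp_pos: [0.5883, -0.067, 0.1925]
tool_rot: [0.0, 0.759, 0.651, 0.001]
contact_force: [6.9, 5.5, -1.2]
gripper_width: 0.0127
finger_force: 78.8
```

```bash
python3 st.py
```

```text
11.8 [ 0.5883 -0.067   0.1925] head 81.19 Ftool 6.45 5.93 [ 6.9  5.5 -1.2] T [ 1.273 -1.359  0.217] w 0.0127 78.82524490356445 j6 1.39 tau6 0.299
```

Emit:
servo_tool(
  commands=[
    {"dx": 0,"dy": 0,"dz": 0,"yaw": 0.3,"gripper": 0},
  ],
  newtons=80,
)

```text
time: 11.92
tcp_pos: [0.5883, -0.067, 0.1926]
tool_rot: [0.0, 0.761, 0.649, 0.001]
contact_force: [7.4, 7.3, -0.3]
gripper_width: 0.0124
finger_force: 78.8
```

```bash
python3 st.py;  python3 - <<'E'
from h import *
T=[];J=[];
for i in range(5):
    p,d=manip.capture("side"); s=manip.get_state();T.append(s["ft_torque"][2]);J.append(s["joint_efforts"][5])
print(np.round(T,3),np.round(J,3))
cv2.imwrite("pics/g9.png",cv2.resize(p[170:270,280:400],(720,600),interpolation=2))
E
```

```text
11.925 [ 0.5883 -0.067   0.1926] head 80.91 Ftool 8.35 6.16 [ 7.4  7.3 -0.3] T [ 1.339 -1.325  0.171] w 0.0124 78.8235604763031 j6 1.395 tau6 0.113
[0.163 0.084 0.05  0.095 0.07 ] [0.129 0.15  0.096 0.086 0.084]
```

View pics/g9.png

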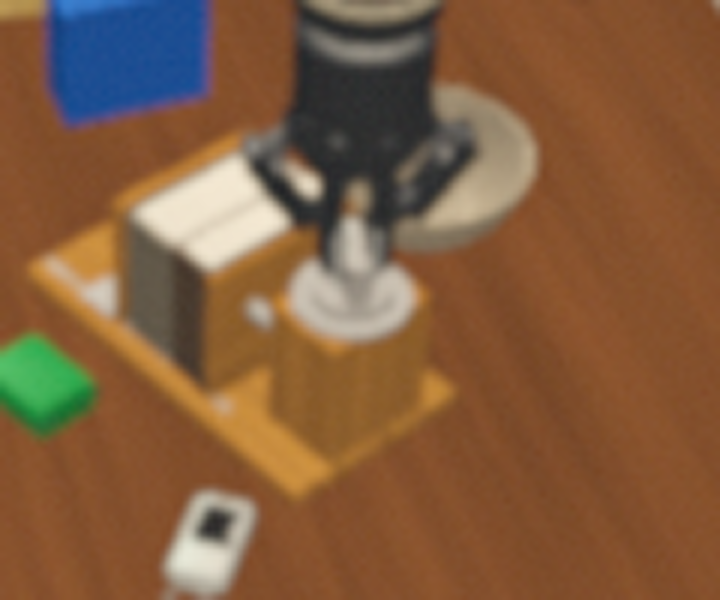

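The crop shows both books and plate tight together with the bar still in the fingers (355,250). The slow-motion twist of about 0.17–0.22 N m against 0.118 before fits a pinch of about 12 N. Letting go and rising.

Emit:
servo_tool(
  commands=[
    {"dx": 0,"dy": 0,"dz": 0,"yaw": 0,"gripper": 0.4},
    {"dx": 0,"dy": 0,"dz": 0,"yaw": 0,"gripper": 0.4},
    {"dx": 0,"dy": 0,"dz": 0,"yaw": 0,"gripper": 0.5},
    {"dx": 0,"dy": 0,"dz": 0,"yaw": 0,"gripper": 0.5},
    {"dx": 0,"dy": 0,"dz": -0.02,"yaw": 0,"gripper": 0.5},
    {"dx": 0,"dy": 0,"dz": -0.03,"yaw": 0,"gripper": 0.5},
    {"dx": 0,"dy": 0,"dz": -0.03,"yaw": 0,"gripper": 0.5},
    {"dx": 0,"dy": 0,"dz": -0.03,"yaw": 0,"gripper": 0.5},
    {"dx": 0,"dy": 0,"dz": 0,"yaw": 0,"gripper": 0.5},
    {"dx": 0,"dy": 0,"dz": 0,"yaw": 0,"gripper": 0.5},
  ],
  newtons=80,
)

```text
time: 13.42
tcp_pos: [0.5874, -0.0675, 0.3026]
tool_rot: [0.0, 0.761, 0.649, 0.0]
contact_force: [1.1, 0.0, -0.2]
gripper_width: 0.0428
finger_force: 0.0
```

```bash
python3 st.py;  python3 - <<'E'
from h import *
p,d=manip.capture("side"); W=world("side",d)
m=(W[...,2]>.137)&(W[...,2]<.15)&(np.hypot(W[...,0]-.588,W[...,1]+.067)<.03)&(d>0)
q=W[m];print(len(q),q.mean(0),cv2.PCACompute(q[:,:2].astype(np.float32),None)[1])
cv2.imwrite("pics/g10.png",cv2.resize(p[170:270,280:400],(720,600),interpolation=2))
E
```

```text
13.425 [ 0.5874 -0.0675  0.3026] head 80.91 Ftool 0.2 1.12 [ 1.1  0.  -0.2] T [ 0.066  0.    -0.034] w 0.0428 0.0 j6 1.394 tau6 0.0
43 [ 0.58757496 -0.07359454  0.14323872] [[ 0.15762024  0.98749983]
 [ 0.98749983 -0.15762024]]
```

View pics/g10.png

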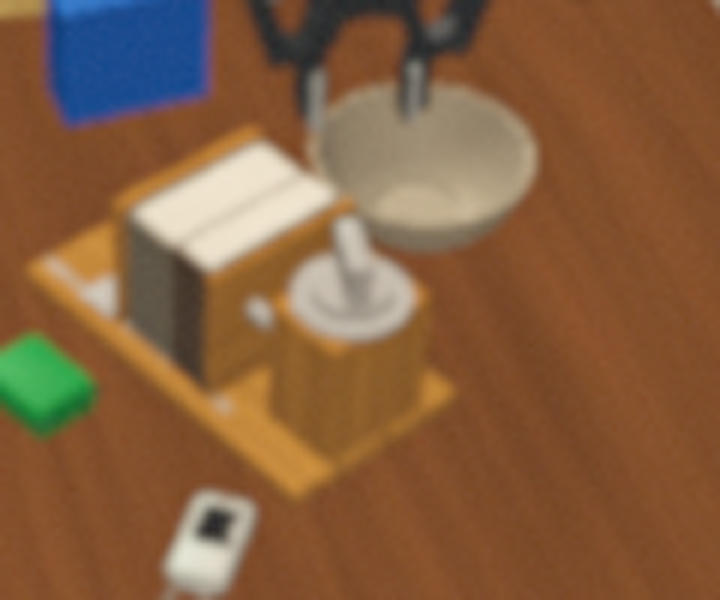

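The gripper is clear, the bar stayed at 80.9° (no spring-back), the books are tight between the plates and the bystanders have not moved.

```bash
python3 -c "
from workcell import manip
print(manip.hand_in())"
```

```text
the job is handed in; nothing more can be done
None
```

I broke the knob loose and turned it about 124° clockwise in a single grip. The books are pinched at an estimated 12 N, judged from the twist torque, and the knob did not spring back when I let go; I handed the job in with the gripper clear.

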